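# Move the cooled connectors from the cooling rack to the test jig, in reverse order

## Robot

A 6-joint arm with a two-finger parallel gripper is mounted at the origin on the work surface. World frame = base frame: x ahead of the robot, y to its left, z up, the work surface at z = 0. Lengths are in m, angles in rad, forces in N, time in s.
With the tool pointing down it reaches from about 0.35 to 0.975 m from the base axis. Payload 4.9 kg.
Tool frame: the origin (TCP) lies at the very end of the fingers, on their centre line; the grasp point (between the pads) lies 19 mm behind it; z points along the fingers, y is the line along which they close (so a half turn about z gives the same grasp; the last joint's range is limited). The gripper opens to 85 mm and grips with 20 to 120 N. Pads are 22 mm wide; open, the fingers measure 114 mm over their backs; the gripper's body (76 mm by 85 mm) begins 54 mm behind the grasp point. The pads swing forward as they close: fully open they stand 13 mm farther back than shut.
Start: joints at [-1.361, 0.053, 1.613, -0, 1.476, -0.119], TCP at [0.202, -0.592, 0.231] pointing down, gripper open.
Joint ranges: [-3.01, 3.01], [-1.01, 2.22], [0.06, 2.58], [-1.02, 4.17], [0.09, 2.62], [-3.14, 3.14]. Speed limits (rad/s): [2.57, 2.57, 3.14, 3.14, 3.14, 3.14].

## Interface

Orientations are given as a unit quaternion [w, x, y, z].
In Python, from cell import manip gives the robot as it stands.
- The arm moves only by the tool send_rows, never from a script. Its arguments are lists of equal length, an entry for each row: "delta_pos": the shift along the tool's x, y, z in mm, a list of three; "yaw": the turn about the tool's z in rad; "grip": the closure, from 0 (fully open) to 1 (shut). A call has exactly 8 rows; each row shifts and turns the commanded pose from where the row before left it, along the tool's axes as they then stand; what a row does not reach is not made up. A row lasts 1/12 s, in which the tool goes at most 41.7 mm and 7.16 degrees, less where a joint would pass 70% of its speed; a pose out of reach is approached as far as the arm can. A call with a gripper value outside its range is refused whole. The fingers move at their own pace and stop on an object; "newtons" is the grip in N (left out, the last holds). Time passes only in rows, so rows that do not move let the fingers close, or fill a call up. It gives the time, the measured TCP pose, the force, the opening and the grip force at its end, in the units of the state.
- manip.state(): the state, without advancing time (a new reading comes with each control period).
- manip.snapshot(name): name is "scene" or "top" or "wrist"; returns (picture, depth): 420x560x3 uint8, blue, green, red; 420x560 float32, m along the optical axis (not along the pixel's ray), 0 where there is no reading.
- manip.camera_model(name): a dict with "vertical_fov" (degrees; the focal length in pixels is half the picture's height over the tangent of half this angle, whatever the lens; pixels are square), "cx", "cy" (the principal point, pixels), "D" ([k1, k2, p1, p2, k3] as OpenCV has them; the pictures are not rectified), "pose" (4x4, takes a point from camera to world coordinates). Camera axes: x right, y up, looking along -z (the intrinsics and any distortion apply to the point x, -y, -z); pixel columns grow to the right and rows downward; lengths in m; the calibration is good to about 2 mm. A picture is of the moment at which its call begins: read the wrist's pose just before it. camera_model takes no time and is no camera call; for the wrist camera it gives the pose at the moment of the call.
- manip.job_done(): hands the job in; it is judged then, once.
The state is a dict: "time": time; "q": joint angles; "qvel": joint speeds; "effort": joint torques, N m; "ee_pos": TCP position; "tool_rot": TCP orientation; "contact_force": force on the tool from outside, world axes, zero at the start; "wrist_torque": the same for the moment, N m; "opening": finger opening in m; "finger_force": force on a finger pad.
Only numpy, scipy, OpenCV 4.12 (cv2) and the standard library are available. Lean on these libraries where they do the work, as an engineer would, in place of code of your own. Each camera call takes 0.05 s, during which the arm holds its last target. There are 200 camera calls.

## Task

The four soldered connectors have cooled: move them from the brown cooling rack to the black test jig in reverse order, so that the one that starts next to the rack's white end goes into the jig pocket farthest from the jig's white end, the second from the rack's white end into the second farthest, and so on. Set each one down gently, upright on the floor of its pocket, do not drop it, and leave the spool, the bin and the jar where they are.

Things in the scene. Friction and masses are not known exactly. Their poses are not given: they have to be found in the camera images.
- cooling_rack: Brown wooden rack, fixed, 72 x 252 x 22 mm, plus a white block (24 mm long, 24 mm high) at its +y end. Four pockets in a row, each 48 x 48 mm, walls 12 mm thick and 22 mm high, floor 6 mm up; centres at x = 0, y = +90 (by the white end), +30, -30, -90 mm. Starts full. Nearer to the robot than the jig or farther. Origin: underside (bench), centre of the row; y runs along the row to the white end, z up.
- test_jig: Black jig, fixed, shaped like the cooling rack: 72 x 252 x 22 mm, plus a white end block (24 mm) at its +y end; four 48 x 48 mm pockets, walls 12 mm thick and 22 mm high, centres at x = 0, y = +90 (by the white end), +30, -30, -90 mm, all empty at the start; pocket floors grey, 10 mm up. Origin: underside (bench), centre of the row; y runs along the row to the white end, z up.
- pad_red: Red square pad, 46 x 46 x 4 mm, fixed to the floor of one pocket of the cooling rack, below the red connector at the start; it stays behind and so keeps showing where that connector stood. Origin: centre of its underside, 6 mm above the bench; axes as the rack's.
- pad_yellow: Yellow square pad, 46 x 46 x 4 mm, fixed to the floor of one pocket of the cooling rack, below the yellow connector at the start; it stays behind and so keeps showing where that connector stood. Origin: centre of its underside, 6 mm above the bench; axes as the rack's.
- pad_green: Green square pad, 46 x 46 x 4 mm, fixed to the floor of one pocket of the cooling rack, below the green connector at the start; it stays behind and so keeps showing where that connector stood. Origin: centre of its underside, 6 mm above the bench; axes as the rack's.
- pad_blue: Blue square pad, 46 x 46 x 4 mm, fixed to the floor of one pocket of the cooling rack, below the blue connector at the start; it stays behind and so keeps showing where that connector stood. Origin: centre of its underside, 6 mm above the bench; axes as the rack's.
- conn_red: Round cable connector with a red boot, loose, standing upright, about 120 g, 82 mm tall. From below: aluminium barrel, diameter 30 (0 to 26 mm up), dark nut, diameter 34 (26 to 40), red boot, diameter 26 (40 to 82), the part to grip. Origin: centre of its underside, which starts on the pad 10 mm above the bench; z up along its axis, yaw does not matter.
- conn_yellow: Round cable connector with a yellow boot, loose, standing upright, about 120 g, 82 mm tall. From below: aluminium barrel, diameter 30 (0 to 26 mm up), dark nut, diameter 34 (26 to 40), yellow boot, diameter 26 (40 to 82), the part to grip. Origin: centre of its underside, which starts on the pad 10 mm above the bench; z up along its axis, yaw does not matter.
- conn_green: Round cable connector with a green boot, loose, standing upright, about 120 g, 82 mm tall. From below: aluminium barrel, diameter 30 (0 to 26 mm up), dark nut, diameter 34 (26 to 40), green boot, diameter 26 (40 to 82), the part to grip. Origin: centre of its underside, which starts on the pad 10 mm above the bench; z up along its axis, yaw does not matter.
- conn_blue: Round cable connector with a blue boot, loose, standing upright, about 120 g, 82 mm tall. From below: aluminium barrel, diameter 30 (0 to 26 mm up), dark nut, diameter 34 (26 to 40), blue boot, diameter 26 (40 to 82), the part to grip. Origin: centre of its underside, which starts on the pad 10 mm above the bench; z up along its axis, yaw does not matter.
- solder_spool: Bystander: grey solder spool, diameter 58 mm, 40 mm tall, standing on the bench; origin centre of its underside.
- parts_bin: Bystander: open blue parts bin, 130 x 100 x 60 mm, on the bench; origin centre of its underside.
- flux_jar: Bystander: amber flux jar with a black cap, diameter 52 mm, 55 mm tall, on the bench; origin centre of its underside.

How it is judged:
By the outcome, as a careful person would: the job done as asked, in the order asked, and still so for the second after the job is handed in, with the robot touching nothing.
It also fails if it takes over 83 s, if anything falls off the work surface, if the arm or the gripper's body presses on something with over 40 N, if the wrist force passes 120 N, or if a joint passes its speed limit or range.

## Working session

There is one attempt and no reset: what is moved stays moved. The work goes in short steps, Python scripts to look and compute and a tool call to move; the robot and the scene stay as the last step left them, time stands still between calls to the robot, and variables do not carry over. Pictures are saved under pics/ and viewed, at most 14 in all, crops included, and the job is handed in when it is done.

Besides the shell and the picture viewer there is one more tool, called after "Call:" as name(argument=value, ...) on one line, values as JSON. send_rows: Moves the arm, as the interface text tells. Its arguments: {"type":"object","properties":{"delta_pos":{"type":"array"},"yaw":{"type":"array"},"grip":{"type":"array"},"newtons":{"type":"number"}},"required":["delta_pos","yaw","grip"]}

```bash
mkdir -p pics
cat > h.py <<'E'
import numpy as np, cv2
from cell import manip
def snap(n,f):
    m=manip.camera_model(n); p,d=manip.snapshot(n); cv2.imwrite('pics/'+f+'.png',p); np.savez('pics/'+f+'.npz',d=d,pose=m['pose'],v=m['vertical_fov'],c=[m['cx'],m['cy']],D=m['D']); return p,d
def px(f,u,v,z=None):
    """world point of pixel: by depth, or on plane z"""
    a=np.load('pics/'+f+'.npz'); F=210/np.tan(np.radians(a['v'])/2); c=a['c']
    K=np.array([[F,0,c[0]],[0,F,c[1]],[0,0,1]])
    q=cv2.undistortPoints(np.array([[[u,v]]],float),K,a['D'])[0,0]
    r=np.array([q[0],-q[1],-1]); T=a['pose']
    if z is None: s=a['d'][int(round(v)),int(round(u))]
    else: s=(z-T[2,3])/(T[:3,:3]@r)[2]
    return T[:3,:3]@(r*s)+T[:3,3]
E
python3 - <<'E'
from h import *
for n in('top','scene'): snap(n,n+'0')
s=manip.state(); print(s)
E
```

```text
{'time': 0.1, 'q': array([-1.36102231e+00,  5.33042921e-02,  1.61412797e+00, -1.76656301e-05,
        1.47602978e+00, -1.19052387e-01]), 'qvel': array([-4.76936851e-04,  2.65062049e-07, -1.56421970e-03, -9.08200097e-04,
       -2.61627170e-03,  7.66260459e-04]), 'effort': array([ 6.84996630e-04, -3.94904995e+01, -3.71363389e+01, -9.47134458e-05,
        3.89938185e-03,  6.81467171e-06]), 'ee_pos': array([ 0.20168011, -0.59097416,  0.23019479]), 'tool_rot': array([-9.33333249e-04,  9.86513999e-01,  1.63674238e-01, -5.11672709e-05]), 'contact_force': array([-0.60050389, -0.80141669, -0.47657105]), 'wrist_torque': array([ 0.0264749 , -0.00199596,  0.01586087]), 'finger_force': 0.0, 'opening': 0.08545044343767894}
```

View pics/top0.png

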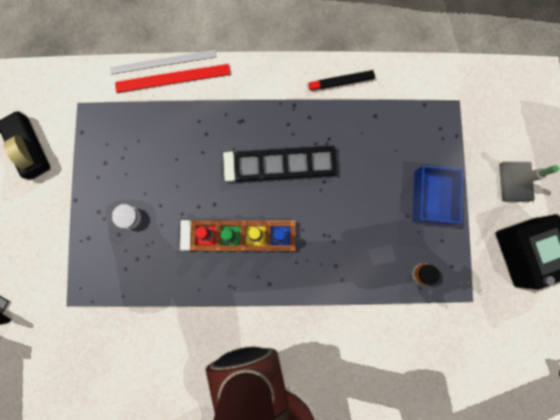

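View pics/scene0.png

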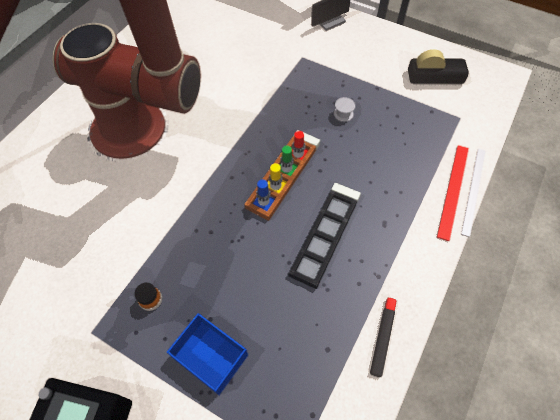

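The top view shows the rack with its white end at about (186,235), then red (204,234), green (229,235), yellow (255,235) and blue (281,235). The jig's white end is at (229,166), with pockets at 249, 274, 297 and 321. An enlarged crop will give me finer positions.

Run:
```python
from h import *
p=cv2.imread('pics/top0.png')
cv2.imwrite('pics/c0.png',cv2.resize(p[140:260,175:345],None,fx=4.7,fy=4.7,interpolation=cv2.INTER_CUBIC))
for u,v in [(204,234),(229,235),(255,235),(281,235),(249,166),(274,164),(297,163),(321,161)]: print(u,v,px('top0',u,v).round(3))
```

```text
204 234 [0.468 0.144 0.095]
229 235 [0.466 0.089 0.091]
255 235 [0.465 0.031 0.093]
281 235 [ 0.464 -0.027  0.091]
249 166 [0.641 0.05  0.01 ]
274 164 [ 0.646 -0.012  0.009]
297 163 [ 0.648 -0.069  0.01 ]
321 161 [ 0.653 -0.13   0.007]
```

View pics/c0.png

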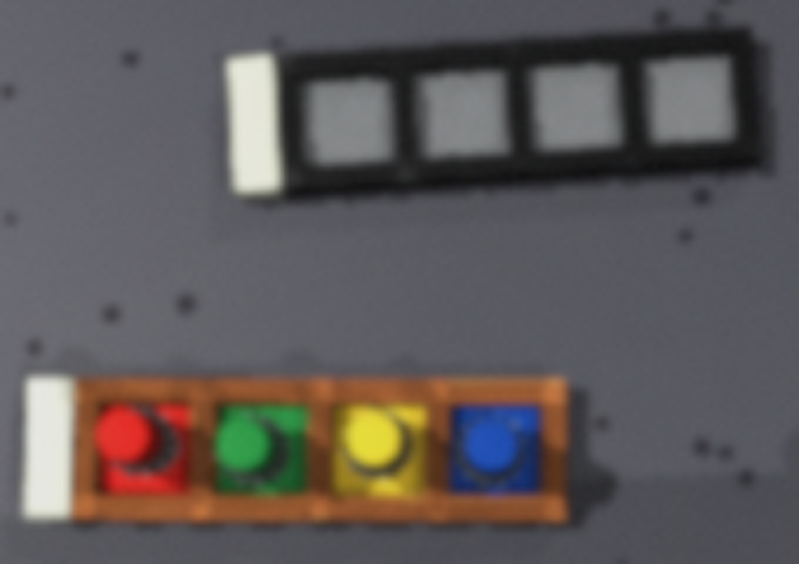

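Run:
```python
from h import *
f=lambda u,v,z:px('top0',u/4.7+175-.4,v/4.7+140-.4,z)[:2].round(4)
for n,u,v in[('r',126,434),('g',243,444),('y',375,439),('b',490,444)]: print(n,f(u,v,.092))
for u,v in[(143,449),(262,450),(380,450),(497,450)]: print('pad',f(u,v,.010))
for u,v in[(349,121),(464,114),(578,107),(691,100)]: print('jig',f(u,v,.010))
print('white',f(255,124,.024), f(48,448,.024))
```

```text
r [0.473  0.1504]
g [0.4677 0.0949]
y [0.4695 0.0324]
b [ 0.4666 -0.0219]
pad [0.471  0.1568]
pad [0.4699 0.0953]
pad [0.4693 0.0344]
pad [ 0.4687 -0.026 ]
jig [0.6429 0.0501]
jig [ 0.6461 -0.0106]
jig [ 0.6494 -0.0708]
jig [ 0.6528 -0.1308]
white [0.6385 0.098 ] [0.471  0.2029]
```

Call:
send_rows(delta_pos=[[0,0,0],[0,0,0],[0,0,0],[0,0,0],[0,0,0],[0,0,0],[0,0,0],[0,0,0]], yaw=[-0.12,-0.12,-0.12,-0.12,-0.12,-0.12,-0.12,-0.12], grip=[0,0,0,0,0,0,0,0], newtons=40)

```text
time: 0.77
ee_pos: [0.2017, -0.5911, 0.2305]
tool_rot: [-0.001, 0.798, 0.603, 0.0]
contact_force: [0.2, -0.2, 1.2]
opening: 0.0854
finger_force: 0.0
```

Call:
send_rows(delta_pos=[[0,0,0],[0,0,0],[0,0,0],[35,13,0],[35,13,0],[35,13,0],[35,13,0],[35,13,0]], yaw=[-0.1,-0.1,-0.075,0,0,0,0,0], grip=[0,0,0,0,0,0,0,0])

```text
time: 1.43
ee_pos: [0.2682, -0.4151, 0.2305]
tool_rot: [-0.0, 0.71, 0.704, 0.0]
contact_force: [0.8, 0.3, 0.1]
opening: 0.0859
finger_force: 0.0
```

Call:
send_rows(delta_pos=[[35,13,0],[35,13,0],[35,13,0],[35,13,0],[35,13,0],[35,13,0],[35,13,0],[35,13,0]], yaw=[0,0,0,0,0,0,0,0], grip=[0,0,0,0,0,0,0,0])

```text
time: 2.1
ee_pos: [0.374, -0.1359, 0.231]
tool_rot: [0.0, 0.71, 0.704, 0.0]
contact_force: [0.7, 0.2, 1.0]
opening: 0.0858
finger_force: 0.0
```

Call:
send_rows(delta_pos=[[35,13,0],[35,13,0],[35,13,0],[35,13,0],[35,13,0],[35,13,0],[0,0,0],[0,0,0]], yaw=[0,0,0,0,0,0,0,0], grip=[0,0,0,0,0,0,0,0])

```text
time: 2.77
ee_pos: [0.4532, 0.0733, 0.2306]
tool_rot: [-0.0, 0.708, 0.706, -0.001]
contact_force: [-0.2, 0.1, -0.3]
opening: 0.0858
finger_force: 0.0
```

Run:
```python
from h import *
p,d=snap('wrist','w1'); cv2.imwrite('pics/w1.png',cv2.resize(p,(800,600)))
```

```text
(no output)
```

View pics/w1.png

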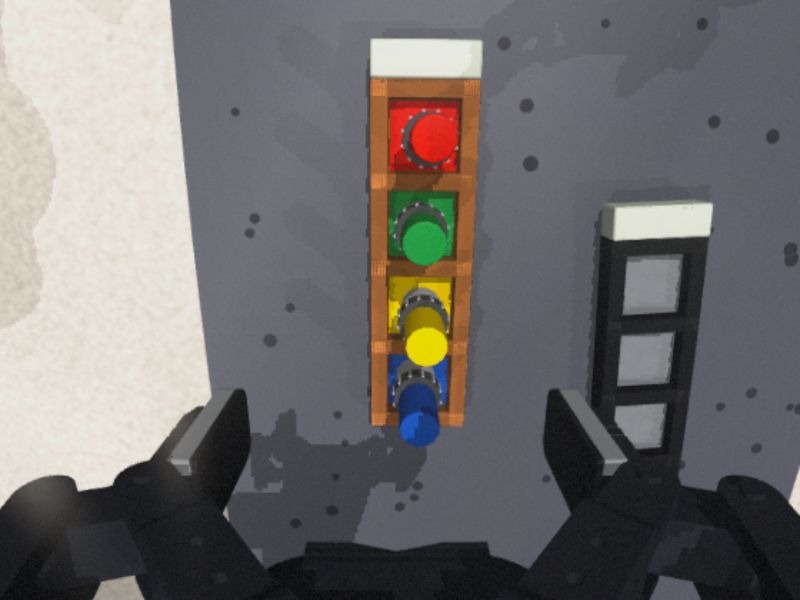

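The wrist view shows the boot tops at red (433,138), green (425,242), yellow (427,345) and blue (419,428). The jig pockets are at (652,283), (644,357) and (638,425).

Run:
```python
from h import *
f=lambda u,v,z:px('w1',u*.7,v*.7,z)[:2].round(4)
for n,u,v in[('r',433,138),('g',425,242),('y',427,346),('b',419,429)]: print(n,f(u,v,.092))
for u,v in[(652,283),(644,357),(638,427)]: print('jig',f(u,v,.010))
print(manip.state()['ee_pos'])
```

```text
r [0.4729 0.1511]
g [0.4693 0.0953]
y [0.4713 0.0331]
b [ 0.4672 -0.0229]
jig [0.6447 0.0497]
jig [ 0.6471 -0.0104]
jig [ 0.6517 -0.0731]
[0.45307495 0.07214151 0.23069182]
```

Call:
send_rows(delta_pos=[[26,7,0],[26,7,0],[27,6,0],[0,0,20],[0,0,20],[0,0,20],[0,0,20],[0,0,20]], yaw=[0,0,0,0,0,0,0,0], grip=[0,0,0,0,0,0,0,0])

```text
time: 3.48
ee_pos: [0.4739, 0.1489, 0.1303]
tool_rot: [0.0, 0.711, 0.704, -0.0]
contact_force: [0.7, 0.1, 0.8]
opening: 0.0855
finger_force: 0.0
```

Call:
send_rows(delta_pos=[[0,0,20],[0,0,20],[0,0,15],[0,0,12],[0,0,8],[0,0,0],[0,0,0],[0,0,0]], yaw=[0,0,0,0,0,0,0,0], grip=[0,0,0,0,0,0,0.3,0.5])

```text
time: 4.15
ee_pos: [0.4749, 0.1505, 0.0575]
tool_rot: [0.001, 0.71, 0.704, 0.001]
contact_force: [0.0, 0.8, 0.5]
opening: 0.064
finger_force: 0.0
```

Call:
send_rows(delta_pos=[[0,-2,2],[0,0,0],[0,0,0],[0,0,0],[0,0,0],[0,0,0],[0,0,0],[0,0,0]], yaw=[0,0,0,0,0,0,0,0], grip=[0.6,0.7,0.8,0.9,1,1,1,1], newtons=40)

```text
time: 4.82
ee_pos: [0.4723, 0.1508, 0.0549]
tool_rot: [0.0, 0.71, 0.705, 0.0]
contact_force: [-2.2, -0.4, 5.6]
opening: 0.0249
finger_force: 39.5
```

Call:
send_rows(delta_pos=[[0,0,-4],[0,0,-8],[0,0,-14],[0,0,-20],[0,0,-20],[0,0,-20],[0,0,-14],[0,0,-6]], yaw=[0,0,0,0,0,0,0,0], grip=[1,1,1,1,1,1,1,1])

```text
time: 5.48
ee_pos: [0.4732, 0.1508, 0.1631]
tool_rot: [0.001, 0.71, 0.705, 0.002]
contact_force: [-0.5, 0.4, -0.8]
opening: 0.0251
finger_force: 39.4
```

Call:
send_rows(delta_pos=[[-10,6,0],[-20,13,0],[-28,18,0],[-32,20,0],[-32,20,0],[-32,20,0],[-32,20,0],[-32,20,0]], yaw=[0,0,0,0,0,0,0,0], grip=[1,1,1,1,1,1,1,1])

```text
time: 6.15
ee_pos: [0.6073, -0.0709, 0.1581]
tool_rot: [-0.001, 0.71, 0.704, -0.001]
contact_force: [0.1, 0.2, -1.2]
opening: 0.0247
finger_force: 39.5
```

Call:
send_rows(delta_pos=[[-28,18,0],[-20,14,0],[-12,8,0],[-4,4,0],[0,0,0],[0,0,0],[0,0,0],[0,0,0]], yaw=[0,0,0,0,0,0,0,0], grip=[1,1,1,1,1,1,1,1])

```text
time: 6.82
ee_pos: [0.6505, -0.1316, 0.16]
tool_rot: [-0.0, 0.709, 0.705, -0.0]
contact_force: [-0.3, 0.2, -1.4]
opening: 0.0249
finger_force: 39.5
```

Run:
```python
from h import *
p,d=snap('wrist','w2'); cv2.imwrite('pics/w2.png',cv2.resize(p,(800,600)))
```

```text
(no output)
```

View pics/w2.png

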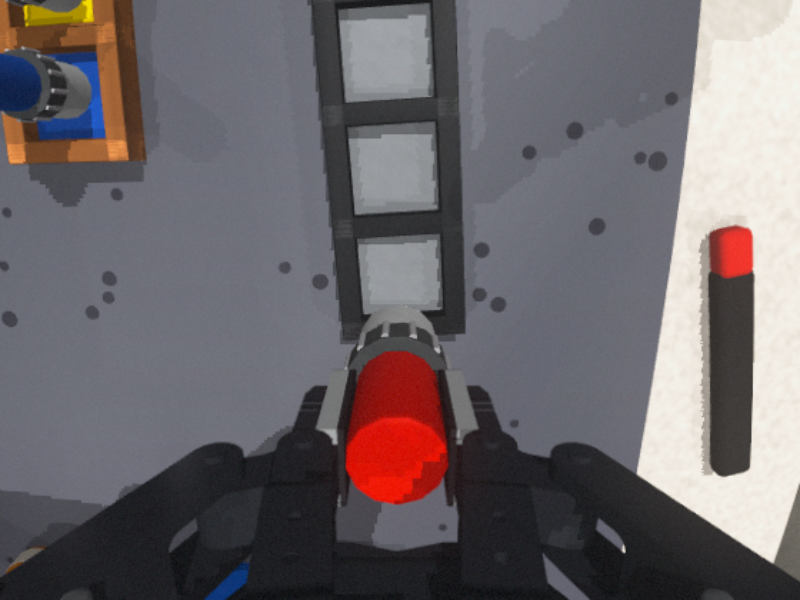

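Red is held upright between the pads. The last three jig pockets show at (386,53), (396,168) and (401,274).

Run:
```python
from h import *
for u,v in[(386,53),(396,168),(401,274)]: print('jig',px('w2',u*.7,v*.7,.010)[:2].round(4))
print(manip.state()['ee_pos'])
```

```text
jig [ 0.6459 -0.0096]
jig [ 0.6508 -0.0697]
jig [ 0.6534 -0.1306]
[ 0.65062303 -0.13164103  0.16027111]
```

Call:
send_rows(delta_pos=[[1,2,8],[0,0,16],[0,0,20],[0,0,20],[0,0,16],[0,0,10],[0,0,6],[0,0,3]], yaw=[0,0,0,0,0,0,0,0], grip=[1,1,1,1,1,1,1,1])

```text
time: 7.53
ee_pos: [0.6526, -0.1313, 0.0602]
tool_rot: [-0.001, 0.709, 0.705, -0.0]
contact_force: [0.2, -0.0, -1.3]
opening: 0.025
finger_force: 39.5
```

Call:
send_rows(delta_pos=[[0,0,1],[0,0,1],[0,0,1],[0,0,1],[0,0,0.5],[0,0,0],[0,0,0],[0,0,0]], yaw=[0,0,0,0,0,0,0,0], grip=[1,1,1,1,1,1,1,1])

```text
time: 8.2
ee_pos: [0.6531, -0.1317, 0.057]
tool_rot: [0.0, 0.71, 0.705, 0.0]
contact_force: [-1.2, 0.8, -1.4]
opening: 0.0249
finger_force: 39.5
```

Call:
send_rows(delta_pos=[[0,0,0.5],[0,0,0.5],[0,0,0.5],[0,0,0.5],[0,0,0],[0,0,0],[0,0,0],[0,0,0]], yaw=[0,0,0,0,0,0,0,0], grip=[1,1,1,1,1,1,1,1])

```text
time: 8.87
ee_pos: [0.6531, -0.1317, 0.0549]
tool_rot: [0.0, 0.71, 0.705, 0.0]
contact_force: [-1.0, -0.0, -0.1]
opening: 0.0251
finger_force: 39.5
```

Call:
send_rows(delta_pos=[[0,0,0.5],[0,0,0.4],[0,0,0],[0,0,0],[0,0,0],[0,0,0],[0,0,0],[0,0,0]], yaw=[0,0,0,0,0,0,0,0], grip=[1,1,1,1,1,1,1,1])

```text
time: 9.53
ee_pos: [0.6532, -0.1317, 0.0549]
tool_rot: [0.0, 0.71, 0.705, 0.0]
contact_force: [-2.9, 0.4, 5.0]
opening: 0.0254
finger_force: 40.0
```

Contact is confirmed, so I'll release slowly and then rise.

Call:
send_rows(delta_pos=[[0,0,0],[0,0,0],[0,0,0],[0,0,0],[0,0,0],[0,0,0],[0,0,0],[0,0,0]], yaw=[0,0,0,0,0,0,0,0], grip=[0.65,0.6,0.5,0.4,0.3,0.2,0.1,0])

```text
time: 10.2
ee_pos: [0.653, -0.1316, 0.0539]
tool_rot: [-0.0, 0.71, 0.705, 0.0]
contact_force: [-0.3, -0.5, 0.1]
opening: 0.085
finger_force: 0.0
```

Call:
send_rows(delta_pos=[[0,0,-8],[0,0,-16],[0,0,-20],[0,0,-20],[0,0,-20],[0,0,-10],[0,0,-6],[0,0,0]], yaw=[0,0,0,0,0,0,0,0], grip=[0,0,0,0,0,0,0,0])

```text
time: 10.87
ee_pos: [0.6539, -0.1319, 0.1558]
tool_rot: [0.001, 0.71, 0.705, 0.001]
contact_force: [0.1, 0.6, -0.7]
opening: 0.0853
finger_force: 0.0
```

Call:
send_rows(delta_pos=[[10,-8,0],[20,-16,0],[26,-21,0],[26,-21,0],[26,-21,0],[26,-21,0],[26,-21,0],[26,-21,0]], yaw=[0,0,0,0,0,0,0,0], grip=[0,0,0,0,0,0,0,0])

```text
time: 11.53
ee_pos: [0.5013, 0.057, 0.1516]
tool_rot: [-0.002, 0.71, 0.705, -0.001]
contact_force: [0.1, -0.1, 0.6]
opening: 0.0859
finger_force: 0.0
```

Call:
send_rows(delta_pos=[[22,-18,0],[13,-10,0],[6,-5,0],[0,0,10],[0,0,12],[0,0,6],[0,0,0],[0,0,0]], yaw=[0,0,0,0,0,0,0,0], grip=[0,0,0,0,0,0,0,0])

```text
time: 12.2
ee_pos: [0.4713, 0.0959, 0.1245]
tool_rot: [-0.001, 0.71, 0.704, -0.001]
contact_force: [0.6, 0.4, 0.5]
opening: 0.0856
finger_force: 0.0
```

Run:
```python
from h import *
print(manip.state()['ee_pos'].round(4))
p,d=snap('wrist','w3'); cv2.imwrite('pics/w3.png',cv2.resize(p,(800,600)))
```

```text
[0.4713 0.0959 0.1245]
```

View pics/w3.png

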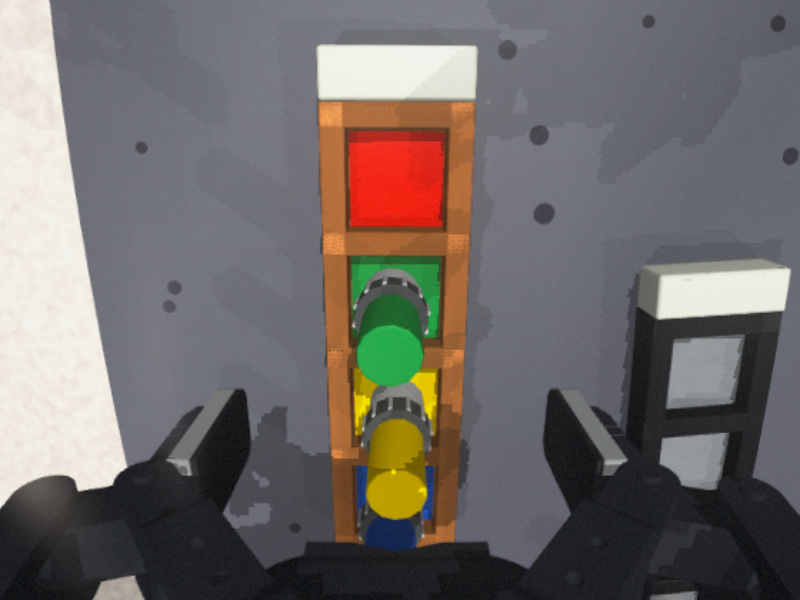

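Green's boot top is at (390,353) and it stands upright. The finger midline is at about column 397, and the remaining connectors are undisturbed.

Run:
```python
from h import *
for u,v in[(390,353),(397,489)]: print(px('w3',u*.7,v*.7,.092)[:2].round(4))
```

```text
[0.4694 0.0959]
[0.4715 0.0356]
```

Call:
send_rows(delta_pos=[[0,-2,8],[0,0,16],[0,0,18],[0,0,14],[0,0,8],[0,0,5],[0,0,0],[0,0,0]], yaw=[0,0,0,0,0,0,0,0], grip=[0,0,0,0,0,0.2,0.4,0.5])

```text
time: 12.92
ee_pos: [0.47, 0.0966, 0.0573]
tool_rot: [0.0, 0.71, 0.705, 0.0]
contact_force: [0.9, 0.6, 0.3]
opening: 0.0516
finger_force: 0.0
```

Call:
send_rows(delta_pos=[[0,0,0],[0,0,0],[0,0,0],[0,0,0],[0,0,0],[0,0,0],[0,0,0],[0,0,0]], yaw=[0,0,0,0,0,0,0,0], grip=[0.6,0.7,0.8,0.9,1,1,1,1])

```text
time: 13.58
ee_pos: [0.4705, 0.0967, 0.058]
tool_rot: [0.001, 0.71, 0.705, 0.001]
contact_force: [-0.5, 0.9, 6.0]
opening: 0.0248
finger_force: 39.4
```

Call:
send_rows(delta_pos=[[0,0,-4],[0,0,-8],[0,0,-14],[0,0,-20],[0,0,-20],[0,0,-20],[0,0,-14],[0,0,-6]], yaw=[0,0,0,0,0,0,0,0], grip=[1,1,1,1,1,1,1,1])

```text
time: 14.25
ee_pos: [0.4706, 0.0967, 0.1656]
tool_rot: [0.001, 0.71, 0.705, 0.001]
contact_force: [0.0, 0.1, -1.4]
opening: 0.0248
finger_force: 39.4
```

Call:
send_rows(delta_pos=[[-8,9,0],[-16,17,0],[-22,24,0],[-22,24,0],[-22,24,0],[-22,24,0],[-22,24,0],[-18,19,0]], yaw=[0,0,0,0,0,0,0,0], grip=[1,1,1,1,1,1,1,1])

```text
time: 14.92
ee_pos: [0.6344, -0.0589, 0.1605]
tool_rot: [-0.001, 0.71, 0.704, -0.001]
contact_force: [-0.4, 0.4, -1.4]
opening: 0.0251
finger_force: 39.5
```

Call:
send_rows(delta_pos=[[-10,11,0],[-5,5,0],[0,0,8],[0,0,14],[0,0,14],[0,0,8],[0,0,0],[0,0,0]], yaw=[0,0,0,0,0,0,0,0], grip=[1,1,1,1,1,1,1,1])

```text
time: 15.58
ee_pos: [0.6482, -0.0708, 0.1172]
tool_rot: [-0.001, 0.709, 0.705, -0.001]
contact_force: [0.2, -0.8, -1.2]
opening: 0.0248
finger_force: 39.5
```

Run:
```python
from h import *
p,d=snap('wrist','w4'); cv2.imwrite('pics/w4.png',cv2.resize(p,(800,600)))
```

```text
(no output)
```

View pics/w4.png

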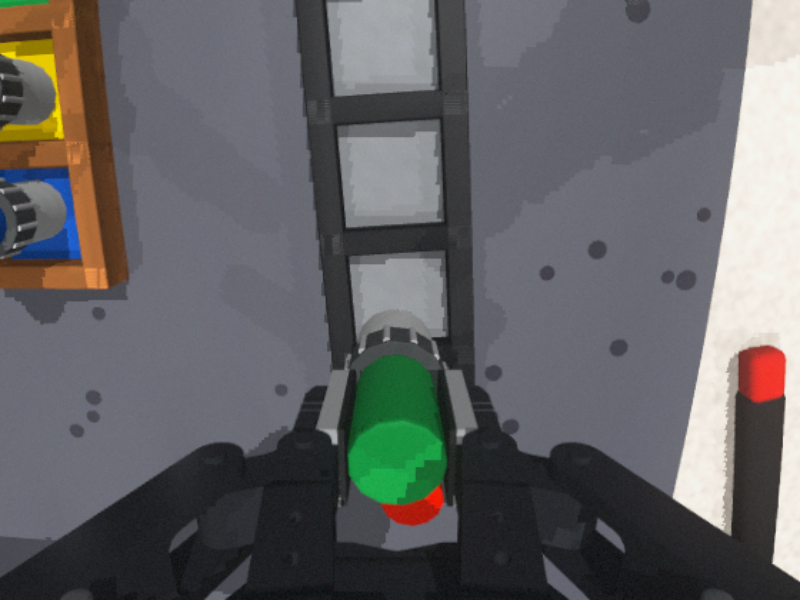

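Green is held upright above the third pocket, and red stands upright in the fourth at (412,505).

Call:
send_rows(delta_pos=[[0,2,8],[0,0,14],[0,0,14],[0,0,10],[0,0,6],[0,0,3],[0,0,1],[0,0,0]], yaw=[0,0,0,0,0,0,0,0], grip=[1,1,1,1,1,1,1,1])

```text
time: 16.3
ee_pos: [0.6515, -0.0717, 0.0627]
tool_rot: [-0.0, 0.71, 0.705, -0.0]
contact_force: [0.4, -0.7, -1.7]
opening: 0.0251
finger_force: 39.6
```

Call:
send_rows(delta_pos=[[0,0,0.5],[0,0,0.5],[0,0,0.5],[0,0,0.5],[0,0,0],[0,0,0],[0,0,0],[0,0,0]], yaw=[0,0,0,0,0,0,0,0], grip=[1,1,1,1,1,1,1,1])

```text
time: 16.97
ee_pos: [0.6515, -0.0716, 0.061]
tool_rot: [0.0, 0.71, 0.705, 0.0]
contact_force: [0.5, -0.1, -2.0]
opening: 0.0252
finger_force: 39.6
```

Call:
send_rows(delta_pos=[[0,0,0.5],[0,0,0.5],[0,0,0.5],[0,0,0.5],[0,0,0.5],[0,0,0],[0,0,0],[0,0,0]], yaw=[0,0,0,0,0,0,0,0], grip=[1,1,1,1,1,1,1,1])

```text
time: 17.63
ee_pos: [0.6515, -0.0716, 0.0584]
tool_rot: [-0.0, 0.71, 0.705, -0.0]
contact_force: [0.1, -0.8, -1.3]
opening: 0.0247
finger_force: 39.6
```

Call:
send_rows(delta_pos=[[0,0,0.5],[0,0,0.3],[0,0,0],[0,0,0],[0,0,0],[0,0,0],[0,0,0],[0,0,0]], yaw=[0,0,0,0,0,0,0,0], grip=[1,1,1,1,1,1,1,1])

```text
time: 18.3
ee_pos: [0.6516, -0.0717, 0.0581]
tool_rot: [0.0, 0.71, 0.705, 0.0]
contact_force: [-2.9, 0.5, 4.4]
opening: 0.0247
finger_force: 40.2
```

Call:
send_rows(delta_pos=[[0,0,0],[0,0,0],[0,0,0],[0,0,0],[0,0,0],[0,0,0],[0,0,0],[0,0,0]], yaw=[0,0,0,0,0,0,0,0], grip=[0.65,0.6,0.5,0.4,0.3,0.2,0.1,0])

```text
time: 18.97
ee_pos: [0.6515, -0.0716, 0.0576]
tool_rot: [0.0, 0.71, 0.705, 0.0]
contact_force: [-0.1, -0.7, 0.4]
opening: 0.0848
finger_force: 0.0
```

Call:
send_rows(delta_pos=[[0,0,-8],[0,0,-16],[0,0,-20],[0,0,-20],[0,0,-18],[0,0,-10],[0,0,-5],[0,0,0]], yaw=[0,0,0,0,0,0,0,0], grip=[0,0,0,0,0,0,0,0])

```text
time: 19.63
ee_pos: [0.6522, -0.0718, 0.1563]
tool_rot: [0.001, 0.71, 0.705, 0.001]
contact_force: [-0.4, 0.2, -0.2]
opening: 0.0852
finger_force: 0.0
```

Call:
send_rows(delta_pos=[[5,-9,0],[10,-17,0],[14,-24,0],[14,-24,0],[14,-24,0],[14,-24,0],[14,-24,0],[11,-18,0]], yaw=[0,0,0,0,0,0,0,0], grip=[0,0,0,0,0,0,0,0])

```text
time: 20.3
ee_pos: [0.4846, 0.0267, 0.1521]
tool_rot: [-0.002, 0.709, 0.705, -0.001]
contact_force: [1.0, -0.0, 0.6]
opening: 0.0856
finger_force: 0.0
```

Call:
send_rows(delta_pos=[[7,-11,0],[3,-5,0],[0,0,10],[0,0,12],[0,0,6],[0,0,0],[0,0,0],[0,0,0]], yaw=[0,0,0,0,0,0,0,0], grip=[0,0,0,0,0,0,0,0])

```text
time: 20.97
ee_pos: [0.4726, 0.0353, 0.1264]
tool_rot: [-0.0, 0.71, 0.704, -0.0]
contact_force: [-0.6, 0.1, 0.7]
opening: 0.0854
finger_force: 0.0
```

Run:
```python
from h import *
p,d=snap('wrist','w5'); cv2.imwrite('pics/w5.png',cv2.resize(p,(800,600)))
```

```text
(no output)
```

View pics/w5.png

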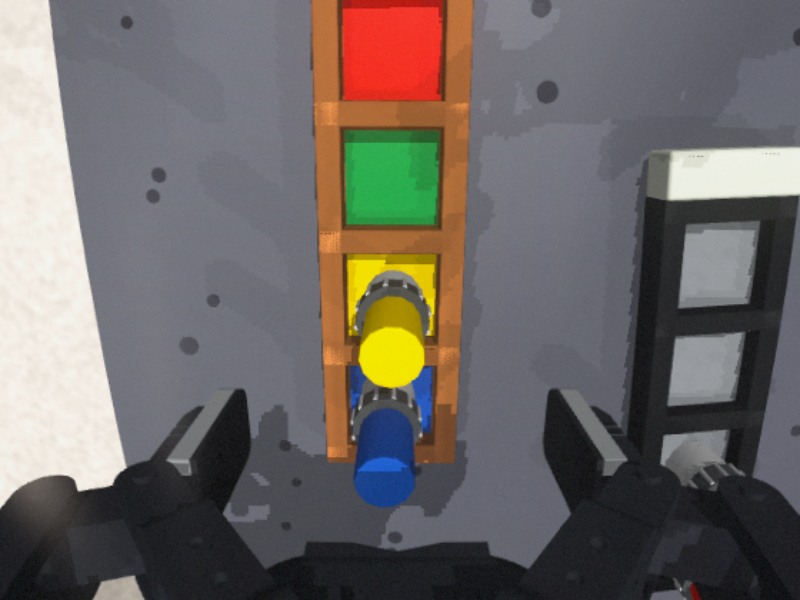

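Yellow's boot top is at (392,354), about 1.5 mm left of the finger midline and at the same row as green was. I'll descend and grip.

Call:
send_rows(delta_pos=[[0,-1.5,8],[0,0,16],[0,0,18],[0,0,14],[0,0,8],[0,0,5],[0,0,0],[0,0,0]], yaw=[0,0,0,0,0,0,0,0], grip=[0,0,0,0,0,0.2,0.4,0.5])

```text
time: 21.68
ee_pos: [0.4711, 0.0356, 0.058]
tool_rot: [0.0, 0.71, 0.705, 0.0]
contact_force: [0.0, -0.3, 0.6]
opening: 0.0517
finger_force: 0.0
```

Call:
send_rows(delta_pos=[[0,0,1],[0,0,0],[0,0,0],[0,0,0],[0,0,0],[0,0,0],[0,0,0],[0,0,0]], yaw=[0,0,0,0,0,0,0,0], grip=[0.6,0.7,0.8,0.9,1,1,1,1])

```text
time: 22.35
ee_pos: [0.4714, 0.0356, 0.0575]
tool_rot: [0.001, 0.71, 0.705, 0.0]
contact_force: [-1.2, -0.0, 5.4]
opening: 0.025
finger_force: 39.7
```

Call:
send_rows(delta_pos=[[0,0,-4],[0,0,-8],[0,0,-14],[0,0,-20],[0,0,-20],[0,0,-20],[0,0,-14],[0,0,-6]], yaw=[0,0,0,0,0,0,0,0], grip=[1,1,1,1,1,1,1,1])

```text
time: 23.02
ee_pos: [0.4717, 0.0356, 0.1653]
tool_rot: [0.001, 0.71, 0.705, 0.001]
contact_force: [-0.2, 0.7, -1.9]
opening: 0.0246
finger_force: 39.4
```

Call:
send_rows(delta_pos=[[-2,9,0],[-4,17,0],[-6,24,0],[-6,24,0],[-6,24,0],[-6,24,0],[-6,24,0],[-5,17,0]], yaw=[0,0,0,0,0,0,0,0], grip=[1,1,1,1,1,1,1,1])

```text
time: 23.68
ee_pos: [0.6347, -0.0072, 0.16]
tool_rot: [-0.001, 0.71, 0.705, -0.001]
contact_force: [-0.1, -0.1, -1.2]
opening: 0.0251
finger_force: 39.6
```

Call:
send_rows(delta_pos=[[-3,10,0],[-2,4,0],[0,0,8],[0,0,14],[0,0,14],[0,0,8],[0,0,0],[0,0,0]], yaw=[0,0,0,0,0,0,0,0], grip=[1,1,1,1,1,1,1,1])

```text
time: 24.35
ee_pos: [0.6461, -0.0113, 0.117]
tool_rot: [-0.001, 0.709, 0.705, -0.001]
contact_force: [-0.0, -0.2, -1.6]
opening: 0.0252
finger_force: 39.5
```

Run:
```python
from h import *
p,d=snap('wrist','w6'); cv2.imwrite('pics/w6.png',cv2.resize(p,(800,600)))
```

```text
(no output)
```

View pics/w6.png

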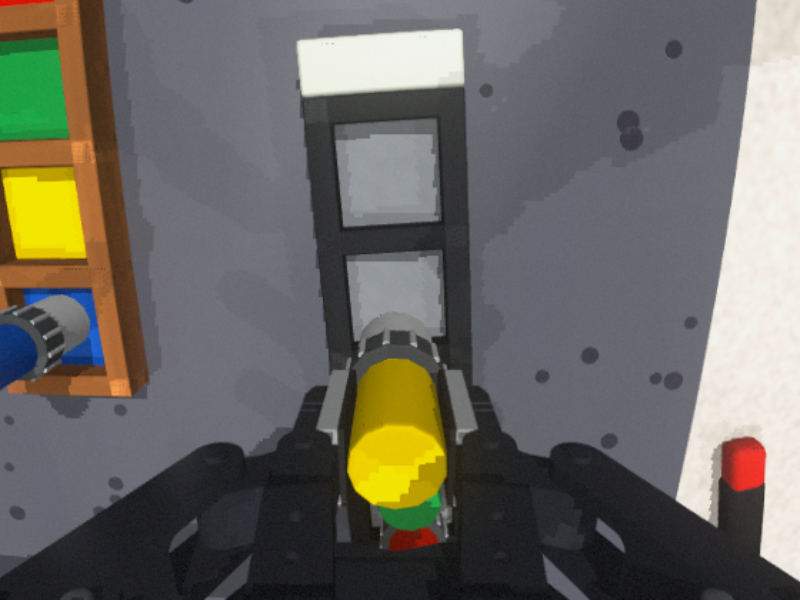

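Yellow is upright above the second pocket, with green and red standing beyond it. I'll lower it.

Call:
send_rows(delta_pos=[[0,0,8],[0,0,14],[0,0,14],[0,0,11],[0,0,7],[0,0,3],[0,0,1],[0,0,0]], yaw=[0,0,0,0,0,0,0,0], grip=[1,1,1,1,1,1,1,1])

```text
time: 25.07
ee_pos: [0.6474, -0.0116, 0.0604]
tool_rot: [-0.0, 0.71, 0.705, -0.0]
contact_force: [-0.1, 0.0, -1.1]
opening: 0.0247
finger_force: 39.6
```

Call:
send_rows(delta_pos=[[0,0,0.5],[0,0,0.5],[0,0,0.5],[0,0,0],[0,0,0],[0,0,0],[0,0,0],[0,0,0]], yaw=[0,0,0,0,0,0,0,0], grip=[1,1,1,1,1,1,1,1])

```text
time: 25.73
ee_pos: [0.6474, -0.0116, 0.0591]
tool_rot: [0.0, 0.71, 0.705, 0.0]
contact_force: [-0.4, 0.6, -0.4]
opening: 0.0247
finger_force: 39.6
```

Call:
send_rows(delta_pos=[[0,0,0.5],[0,0,0.5],[0,0,0],[0,0,0],[0,0,0],[0,0,0],[0,0,0],[0,0,0]], yaw=[0,0,0,0,0,0,0,0], grip=[1,1,1,1,1,1,1,1])

```text
time: 26.4
ee_pos: [0.6474, -0.0116, 0.0581]
tool_rot: [0.0, 0.71, 0.705, 0.0]
contact_force: [-0.6, -0.4, -2.2]
opening: 0.0247
finger_force: 39.6
```

Call:
send_rows(delta_pos=[[0,0,0.5],[0,0,0.5],[0,0,0],[0,0,0],[0,0,0],[0,0,0],[0,0,0],[0,0,0]], yaw=[0,0,0,0,0,0,0,0], grip=[1,1,1,1,1,1,1,1])

```text
time: 27.07
ee_pos: [0.6476, -0.0116, 0.0576]
tool_rot: [0.0, 0.71, 0.705, 0.0]
contact_force: [-1.9, 0.7, 5.2]
opening: 0.0246
finger_force: 40.2
```

Call:
send_rows(delta_pos=[[0,0,0],[0,0,0],[0,0,0],[0,0,0],[0,0,0],[0,0,0],[0,0,0],[0,0,0]], yaw=[0,0,0,0,0,0,0,0], grip=[0.65,0.6,0.5,0.4,0.3,0.2,0.1,0])

```text
time: 27.73
ee_pos: [0.6474, -0.0116, 0.0571]
tool_rot: [0.0, 0.71, 0.705, 0.0]
contact_force: [0.4, 0.6, 0.2]
opening: 0.0853
finger_force: 0.0
```

Call:
send_rows(delta_pos=[[0,0,-8],[0,0,-16],[0,0,-20],[0,0,-20],[0,0,-18],[0,0,-10],[0,0,-5],[0,0,0]], yaw=[0,0,0,0,0,0,0,0], grip=[0,0,0,0,0,0,0,0])

```text
time: 28.4
ee_pos: [0.6482, -0.0117, 0.1558]
tool_rot: [0.001, 0.71, 0.705, 0.001]
contact_force: [0.4, 0.6, -0.4]
opening: 0.0855
finger_force: 0.0
```

Call:
send_rows(delta_pos=[[0,-9,0],[-1,-17,0],[-2,-24,0],[-2,-24,0],[-2,-24,0],[-2,-24,0],[-2,-24,0],[0,-18,0]], yaw=[0,0,0,0,0,0,0,0], grip=[0,0,0,0,0,0,0,0])

```text
time: 29.07
ee_pos: [0.4799, -0.0212, 0.1516]
tool_rot: [-0.002, 0.71, 0.705, -0.001]
contact_force: [0.1, -0.1, 0.9]
opening: 0.0851
finger_force: 0.0
```

Call:
send_rows(delta_pos=[[0,-11,0],[0,-6,0],[0,0,10],[0,0,12],[0,0,6],[0,0,0],[0,0,0],[0,0,0]], yaw=[0,0,0,0,0,0,0,0], grip=[0,0,0,0,0,0,0,0])

```text
time: 29.73
ee_pos: [0.4666, -0.0214, 0.1259]
tool_rot: [-0.0, 0.71, 0.705, -0.0]
contact_force: [0.2, 0.1, 1.2]
opening: 0.0856
finger_force: 0.0
```

Run:
```python
from h import *
p,d=snap('wrist','w7'); cv2.imwrite('pics/w7.png',cv2.resize(p,(800,600)))
```

```text
(no output)
```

View pics/w7.png

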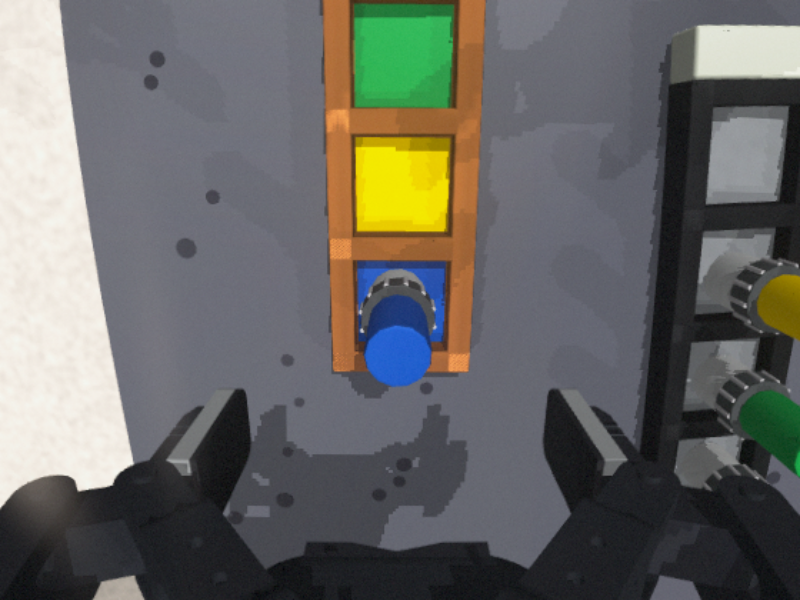

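Blue's boot top is at (398,354), centred between the fingers. The placed connectors stand upright.

Call:
send_rows(delta_pos=[[0,0,8],[0,0,16],[0,0,18],[0,0,14],[0,0,8],[0,0,5],[0,0,0],[0,0,0]], yaw=[0,0,0,0,0,0,0,0], grip=[0,0,0,0,0,0.2,0.4,0.5])

```text
time: 30.45
ee_pos: [0.4667, -0.0214, 0.0575]
tool_rot: [0.0, 0.71, 0.705, 0.0]
contact_force: [-0.4, -0.7, 0.2]
opening: 0.0517
finger_force: 0.0
```

Call:
send_rows(delta_pos=[[0,0,0],[0,0,0],[0,0,0],[0,0,0],[0,0,0],[0,0,0],[0,0,0],[0,0,0]], yaw=[0,0,0,0,0,0,0,0], grip=[0.6,0.7,0.8,0.9,1,1,1,1])

```text
time: 31.12
ee_pos: [0.4673, -0.0215, 0.0583]
tool_rot: [0.001, 0.71, 0.705, 0.001]
contact_force: [-0.5, -0.2, 5.0]
opening: 0.0245
finger_force: 39.8
```

Call:
send_rows(delta_pos=[[0,0,-4],[0,0,-8],[0,0,-14],[0,0,-20],[0,0,-20],[0,0,-20],[0,0,-14],[0,0,-6]], yaw=[0,0,0,0,0,0,0,0], grip=[1,1,1,1,1,1,1,1])

```text
time: 31.78
ee_pos: [0.4673, -0.0215, 0.1659]
tool_rot: [0.002, 0.71, 0.705, 0.001]
contact_force: [1.1, -0.1, -0.4]
opening: 0.0247
finger_force: 39.3
```

Call:
send_rows(delta_pos=[[3,9,0],[6,17,0],[9,24,0],[9,24,0],[9,24,0],[9,24,0],[9,24,0],[8,17,0]], yaw=[0,0,0,0,0,0,0,0], grip=[1,1,1,1,1,1,1,1])

```text
time: 32.45
ee_pos: [0.6309, 0.0405, 0.1606]
tool_rot: [-0.001, 0.71, 0.705, -0.001]
contact_force: [-0.4, 0.3, -0.7]
opening: 0.025
finger_force: 39.4
```

Call:
send_rows(delta_pos=[[6,10,0],[3,4,0],[0,0,8],[0,0,14],[0,0,14],[0,0,8],[0,0,0],[0,0,0]], yaw=[0,0,0,0,0,0,0,0], grip=[1,1,1,1,1,1,1,1])

```text
time: 33.12
ee_pos: [0.6425, 0.0482, 0.1175]
tool_rot: [-0.001, 0.71, 0.704, -0.001]
contact_force: [-0.4, 1.0, -0.5]
opening: 0.0247
finger_force: 39.5
```

Run:
```python
from h import *
p,d=snap('wrist','w8'); cv2.imwrite('pics/w8.png',cv2.resize(p,(800,600)))
```

```text
(no output)
```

View pics/w8.png

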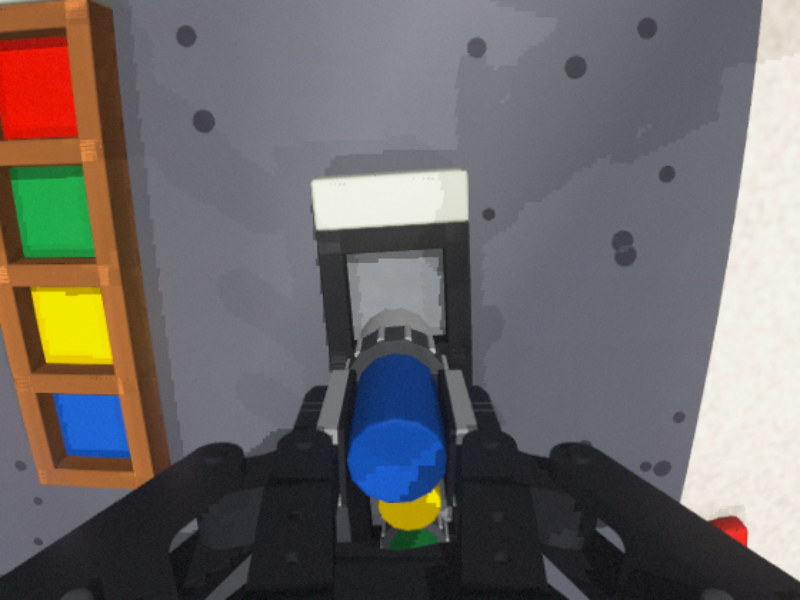

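Blue is upright above the first pocket, with yellow and green standing behind it. I'll shift it 1 mm and lower.

Call:
send_rows(delta_pos=[[1,0,8],[0,0,14],[0,0,14],[0,0,11],[0,0,7],[0,0,3],[0,0,1],[0,0,0]], yaw=[0,0,0,0,0,0,0,0], grip=[1,1,1,1,1,1,1,1])

```text
time: 33.83
ee_pos: [0.6438, 0.0494, 0.0609]
tool_rot: [-0.0, 0.71, 0.705, -0.0]
contact_force: [-0.0, -0.2, -1.0]
opening: 0.0248
finger_force: 39.5
```

Call:
send_rows(delta_pos=[[0,0,0.5],[0,0,0.5],[0,0,0.5],[0,0,0.5],[0,0,0],[0,0,0],[0,0,0],[0,0,0]], yaw=[0,0,0,0,0,0,0,0], grip=[1,1,1,1,1,1,1,1])

```text
time: 34.5
ee_pos: [0.6438, 0.0494, 0.0591]
tool_rot: [0.0, 0.71, 0.705, 0.0]
contact_force: [-0.7, -0.8, -1.3]
opening: 0.0247
finger_force: 39.5
```

Call:
send_rows(delta_pos=[[0,0,0.5],[0,0,0.5],[0,0,0],[0,0,0],[0,0,0],[0,0,0],[0,0,0],[0,0,0]], yaw=[0,0,0,0,0,0,0,0], grip=[1,1,1,1,1,1,1,1])

```text
time: 35.17
ee_pos: [0.6439, 0.0494, 0.0584]
tool_rot: [0.0, 0.71, 0.705, 0.0]
contact_force: [-1.8, 0.7, 2.7]
opening: 0.0245
finger_force: 39.7
```

Contact again, so I'll release, rise and check.

Call:
send_rows(delta_pos=[[0,0,0],[0,0,0],[0,0,0],[0,0,0],[0,0,0],[0,0,0],[0,0,0],[0,0,0]], yaw=[0,0,0,0,0,0,0,0], grip=[0.65,0.6,0.5,0.4,0.3,0.2,0.1,0])

```text
time: 35.83
ee_pos: [0.6438, 0.0494, 0.0581]
tool_rot: [-0.0, 0.71, 0.705, 0.0]
contact_force: [-0.4, 0.1, -0.0]
opening: 0.0852
finger_force: 0.0
```

Call:
send_rows(delta_pos=[[0,0,-8],[0,0,-16],[0,0,-20],[0,0,-20],[0,0,-20],[0,0,-20],[0,0,-10],[0,0,-5]], yaw=[0,0,0,0,0,0,0,0], grip=[0,0,0,0,0,0,0,0])

```text
time: 36.5
ee_pos: [0.6451, 0.0494, 0.1802]
tool_rot: [0.002, 0.71, 0.705, 0.002]
contact_force: [-0.2, 0.4, -0.0]
opening: 0.0855
finger_force: 0.0
```

Call:
send_rows(delta_pos=[[0,-15,0],[0,-25,0],[0,-25,0],[0,-25,0],[0,-25,0],[0,-15,0],[0,0,0],[0,0,0]], yaw=[0,0,0,0,0,0,0,0], grip=[0,0,0,0,0,0,0,0])

```text
time: 37.17
ee_pos: [0.5133, 0.0504, 0.1765]
tool_rot: [-0.0, 0.71, 0.705, -0.0]
contact_force: [0.4, -0.5, 0.8]
opening: 0.0856
finger_force: 0.0
```

Run:
```python
from h import *
p,d=snap('scene','s9'); cv2.imwrite('pics/s9.png',cv2.resize(p[60:360,120:420],(600,600)))
```

```text
(no output)
```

View pics/s9.png

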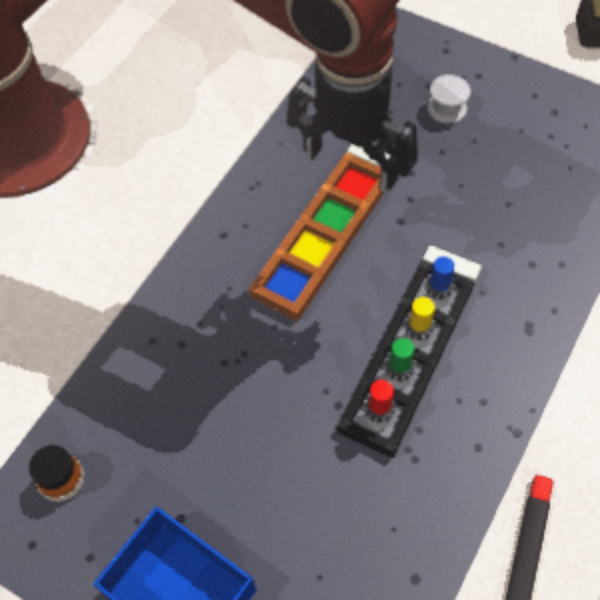

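All four stand upright in the jig: blue (443,272) by the white end, then yellow, green and red (380,397). The spool, bin and jar haven't moved, and the arm is clear.

```bash
python3 -c "
from cell import manip
print(manip.job_done())"
```

```text
the job is handed in; nothing more can be done
None
```

All four connectors are upright in the test jig in reverse order (red farthest from the white end, then green, yellow and blue); the spool, bin and jar were left alone, and the job was handed in at about 37 s.

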